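Pack the leather-care kit box

ROBOT

A 6-joint arm with a two-finger parallel gripper is mounted at the origin on the work surface. World frame = base frame: x ahead of the robot, y to its left, z up, the work surface at z = 0. Lengths are in m, angles in degrees, forces in N, time in s.
With the tool pointing down it reaches from about 0.3 to 0.75 m from the base axis. Payload 8.5 kg.
Tool frame: the origin (TCP) lies at the very end of the fingers, on their centre line; the grasp point (between the pads) lies 19 mm behind it; z points along the fingers, y is the line along which they close (so a half turn about z gives the same grasp; the last joint's range is limited). The gripper opens to 85 mm and grips with 20 to 120 N. Pads are 22 mm wide; open, the fingers measure 114 mm over their backs; the gripper's body (76 mm by 85 mm) begins 54 mm behind the grasp point. The pads swing forward as they close: fully open they stand 13 mm farther back than shut.
Start: joints at [61.92, 21.807, 74.336, -0, 83.858, -12.336], TCP at [0.149, 0.529, 0.231] pointing down, gripper open.
Joint ranges: [-178.18, 178.18], [-50.72, 133.34], [12.68, 142.11], [-81.47, 261.47], [9.98, 163.14], [-165.26, 165.26]. Speed limits (degrees/s): [136.94, 136.94, 180, 180, 180, 180].

INTERFACE

Orientations are given as a 3x3 rotation matrix whose columns are the frame's x, y, z axes.
In Python, from rig import * gives the robot as it stands. The module is installed in compiled form; this text tells all that it offers.
- The arm moves only by the shell command python3 -m pendant 'ROWS' [OPENING] [FORCE]. ROWS is JSON, a list of rows, each a list of 2 entries, a list of its own where there are three numbers: the shift along the tool's x, y, z as a fraction of full scale, then the turn, a rotation vector about the tool's x, y, z as a fraction of full scale. A call has 1 to 8 rows; each row shifts and turns the commanded pose from where the row before left it, along the tool's axes as they then stand; what a row does not reach is not made up. Full scale, the value 1, is 40 mm for a shift and 5 degrees for a turn. A row lasts 1/8 s, in which the tool goes at most 62.5 mm and 10.7 degrees, less where a joint would pass 70% of its speed; a pose out of reach is approached as far as the arm can. A call with a number of a shift or a turn outside -1 to 1 is refused whole. A call with a gripper value outside its range is refused whole. OPENING is the opening, from 0 (shut) to 1 (fully open), set as the call begins (- or left out, the last holds). The fingers move at their own pace and stop on an object; FORCE is the grip in N (left out, the last holds). Time passes only in rows, so rows that do not move let the fingers close. It gives the time, the measured TCP pose, the force, the opening and the grip force at its end, in the units of the state.
- observe(): the state, without advancing time (a new reading comes with each control period).
- get_image(name): name is "scene" or "top" or "wrist"; returns a dict with "img" (480x640x3 uint8, blue, green, red), "range_z" (480x640 float32, m along the optical axis (not along the pixel's ray), 0 where there is no reading), "camera_matrix" (3x3 intrinsics, pixels), "eye" and "rotation" of the camera in the world. Camera axes: x right, y down, z forward; pixel columns grow to the right and rows downward; lengths in m; the calibration is good to about 2 mm. A picture is of the moment at which its call begins.
- close_job(): hands the job in; it is judged then, once.
Trained networks look in the newest picture that a camera, given by its name, has taken for a name from the list of things; names that differ only in an ending like _2 or _b are one class to them, and where a whole thing is asked for, a point or a joint stands for the part that bears it (a point fixed in the world has none). Each returns a list of dicts, best first, with "conf" (0 to 1); they miss things now and then, are a little off and sometimes report something else, mostly with a low value. They report only what shows in the picture. A call takes as long as a camera call. They do not tell look-alikes from the thing itself.
- regions_of(camera, query): "mask" (480x640 bool, what is visible of it).
- landmark_of(camera, query): "point" ([x, y, z] in m, in world coordinates, good to about 4 mm: a listed point, or the origin of a listed thing).
The state is a dict: "time_s": time; "q": joint angles; "qvel": joint speeds; "joint_efforts": joint torques, N m; "position": TCP position; "tool_rot": TCP orientation; "ft_force": force on the tool from outside, world axes, zero at the start; "wrist_torque": the same for the moment, N m; "grip_width": finger opening in m; "gripper_force": force on a finger pad.
Only numpy, scipy, OpenCV 4.12 (cv2) and the standard library are available. Lean on these libraries where they do the work, as an engineer would, in place of code of your own. Each camera call takes 0.05 s, during which the arm holds its last target. There are 200 camera calls.

TASK

Finish packing the low plywood kit box, which already holds a flat round polish tin: put in the larger amber jar and the larger rectangular can, so that all three stand upright on the floor of the box. Set them down, do not drop or throw them.

Things in the scene. Friction and masses are not known exactly. Their poses are not given: they have to be found in the camera images.
- kit_box: Low open plywood box, fixed to the bench at its underside. Outside 96 (its x) by 232 (its y) by 38 mm high; walls and floor 6 mm thick, so inside 84 by 220 mm, the floor 6 mm above the bench. Origin: centre of its underside; z up. It is found on the left or the right of the bench, turned up to 0.4 rad from its long side lying along world y. The polish tin stands near its +y end, the rest is empty.
- jar: The larger of two closed amber glass jars with dark metal lids, standing on the bench: body 64 mm in diameter up to 68 mm, lid 58 mm in diameter, 90 mm high in all, about 0.3 kg. Origin: centre of its underside; z up. (The smaller jar, 44 mm across and 60 mm high, stays out.) Fingers that grip it near 60 mm height stay above the box's walls. All the small goods stand in random order, about 125 mm apart, in the middle of the bench.
- flat_can: The larger of two rectangular bare-metal cans with a paper band and a black screw cap, standing on the bench at any yaw: body 54 (its x) by 46 (its y) by 84 mm high, the cap 26 mm across on top, 96 mm high in all, about 0.32 kg. Origin: centre of its underside; z up. (The smaller can, 40 by 28 mm, and the round can stay out.) It fits the box square to its walls, either way round, beside the jar.
- tin: Low round steel polish tin, 66 mm in diameter, 34 mm high (lower than the box's walls), loose, standing in the box with its centre 62 to 75 mm from the box's centre towards the box's +y. Origin: centre of its underside.
There are look-alikes about, which are no part of the job. Leave any blue, green or red look-alike of the jar alone.

How it is judged:
By the outcome, as a careful person would: the job done as asked, in the order asked, and still so for the second after the job is handed in, with the robot touching nothing.
It also fails if it takes over 54 s, if anything falls off the work surface, if the arm or the gripper's body presses on something with over 40 N, if the wrist force passes 120 N, or if a joint passes its speed limit or range.

## Working session

There is one attempt and no reset: what is moved stays moved. The work goes in short steps, Python scripts to look and compute and a shell command to move; the robot and the scene stay as the last step left them, time stands still between calls to the robot, and variables do not carry over. Pictures are saved under pics/ and viewed, at most 10 in all, crops included, and the job is handed in when it is done.

```bash
mkdir -p pics; cat > h.py <<'E'
from rig import *
import numpy as np, cv2
def cloud(im):
    z=im["range_z"];K=np.array(im["camera_matrix"]);v,u=np.mgrid[:480,:640]
    P=np.stack([(u-K[0,2])*z/K[0,0],(v-K[1,2])*z/K[1,1],z],-1)
    W=P@np.array(im["rotation"]).T+np.array(im["eye"]); W[z<=0]=np.nan
    return W
E
python3 - <<'E'
from h import *
o=observe();print(o["time_s"],o["position"],np.round(o["tool_rot"],3).tolist(),o["grip_width"])
im=get_image("top");cv2.imwrite("pics/top.png",im["img"]);W=cloud(im);print(im["eye"])
for n in ["kit_box","jar","flat_can","tin"]:
    for d in landmark_of("top",n)[:5]:print(n,round(d["conf"],2),np.round(d["point"],3))
    for d in regions_of("top",n)[:5]:
        m=d["mask"];v,u=np.nonzero(m);print("  reg",round(d["conf"],2),u.mean().round(),v.mean().round(),m.sum(),np.round(np.nanmean(W[m],0),3),"zmax",np.nanpercentile(W[m][:,2],97).round(3))
E
```

```text
0.0 [0.14910271 0.52910556 0.23070202] [[-0.962, 0.271, -0.001], [0.271, 0.962, -0.001], [0.0, -0.001, -1.0]] 0.08494002828734631
[0.44104915 0.03340148 1.00308897]
kit_box 0.87 [ 0.546  0.293 -0.003]
  reg 0.86 208.0 244.0 4405 [0.549 0.283 0.014] zmax 0.039
jar 0.95 [ 0.564  0.081 -0.003]
jar 0.94 [ 0.383  0.204 -0.001]
jar 0.86 [0.686 0.292 0.006]
jar 0.79 [0.729 0.168 0.001]
jar 0.68 [0.351 0.034 0.001]
  reg 0.84 242.0 322.0 934 [0.387 0.196 0.079] zmax 0.092
  reg 0.81 259.0 157.0 1053 [0.721 0.168 0.072] zmax 0.092
  reg 0.8 201.0 177.0 1106 [0.68  0.285 0.071] zmax 0.092
  reg 0.71 303.0 233.0 871 [0.563 0.078 0.079] zmax 0.092
  reg 0.57 324.0 341.0 829 [0.352 0.036 0.085] zmax 0.092
flat_can 0.65 [ 0.692 -0.07   0.004]
  reg 0.97 373.0 172.0 838 [ 0.69  -0.066  0.074] zmax 0.097
  reg 0.62 172.0 243.0 846 [0.549 0.353 0.037] zmax 0.042
tin 0.69 [0.547 0.356 0.003]
```

View pics/top.png

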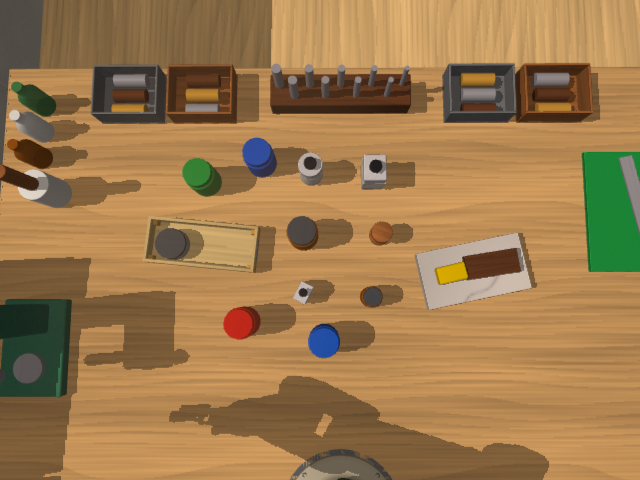

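The jar-like things are these. Dark lid with an amber body at (303,233): the large jar. The same but smaller at (371,296): the small jar. Green (200,176), blue (258,157) and (324,341), and red (240,322) are look-alikes. The rectangular can at (374,172) is the large one, (303,293) the small one, and (311,168) is the round can. I'll confirm these in a crop and measure the poses.

```bash
python3 - <<'E'
from h import *
im=get_image("top");W=cloud(im)
c=cv2.resize(im["img"][135:315,135:415],None,fx=2.8,fy=2.8,interpolation=cv2.INTER_CUBIC);cv2.imwrite("pics/crop.png",c)
def rect(xy0,r,z0,z1):
    m=(np.hypot(W[...,0]-xy0[0],W[...,1]-xy0[1])<r)&(W[...,2]>z0)&(W[...,2]<z1)
    P=W[m];R=cv2.minAreaRect((P[:,:2]*1000).astype(np.float32))
    print(len(P),np.round(R[0],1),np.round(R[1],1),round(R[2],1),"mean",P.mean(0).round(4),cv2.minEnclosingCircle((P[:,:2]*1000).astype(np.float32)))
rect((.55,.285),.15,.033,.045) # rim(+tin)
rect((.563,.078),.05,.084,.1)  # jar lid
rect((.69,-.07),.05,.078,.089) # can top
rect((.69,-.07),.05,.091,.1) # cap
rect((.55,.356),.03,.03,.037) # tin
E
```

```text
1731 [598.7 289.3] [233.3 197.9] 84.3 mean [0.552  0.3212 0.038 ] ((566.6497802734375, 292.8221740722656), 132.57041931152344)
658 [569.   80.3] [56.4 55.6] 0.3 mean [0.5684 0.0799 0.0891] ((568.7880249023438, 79.86882019042969), 28.976226806640625)
453 [696.7 -67.7] [52.3 46.5] 0.1 mean [ 0.6952 -0.0675  0.0834] ((697.2940673828125, -67.49565124511719), 33.3703498840332)
126 [696.6 -67.2] [24.2 24.4] 2.7 mean [ 0.6968 -0.0676  0.0952] ((697.3873291015625, -67.22471618652344), 13.082470893859863)
65 [549.9 356.7] [53.2 55.8] 61.4 mean [0.5512 0.3557 0.0362] ((549.6734619140625, 355.727294921875), 28.96392250061035)
```

View pics/crop.png

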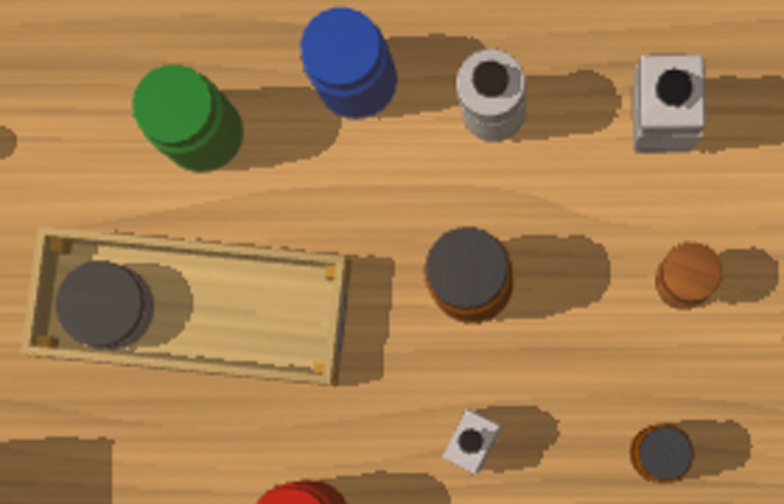

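The crop confirms them: large amber jar at crop (468,272), large can at (670,100) with its sides along world x and y. Next I fit the box rim alone.

```bash
python3 - <<'E'
from h import *
im=get_image("top");W=cloud(im)
m=regions_of("top","kit_box")[0]["mask"];m=cv2.dilate(m.astype(np.uint8),np.ones((3,3)))>0
m&=(W[...,2]>.033)&(W[...,2]<.043)&(np.hypot(W[...,0]-.55,W[...,1]-.356)>.036)
P=W[m];R=cv2.minAreaRect((P[:,:2]*1000).astype(np.float32));print(len(P),R)
b=cv2.boxPoints(R);print(b.round(1).tolist())
E
```

```text
933 ((548.1539306640625, 294.3485412597656), (233.24794006347656, 96.35325622558594), 84.34880065917969)
[[488.70001220703125, 183.0], [584.5999755859375, 173.5], [607.5999755859375, 405.70001220703125], [511.70001220703125, 415.1000061035156]]
```

Box centre (548,294), +y towards (0.098,0.995), so turned 5.7° clockwise; the tin sits at +62 mm in the box frame. Plan: jar at box y −13, can at −78 with its 54 mm side across the box. I turn the tool 80° so that tool x = box y and tool y = box x.

```bash
T='[[0,0,0],[0,0,1]]'; python3 -m pendant '[[[0,0,0],[0,0,1]],[[0,0,0],[0,0,1]],[[0,0,0],[0,0,1]],[[0,0,0],[0,0,1]],[[0,0,0],[0,0,1]],[[0,0,0],[0,0,1]],[[0,0,0],[0,0,1]],[[0,0,0],[0,0,1]]]' 1 60
python3 -m pendant '[[[0,0,0],[0,0,1]],[[0,0,0],[0,0,1]],[[0,0,0],[0,0,1]],[[0,0,0],[0,0,1]],[[0,0,0],[0,0,1]],[[0,0,0],[0,0,1]],[[0,0,0],[0,0,1]],[[0,0,0],[0,0,1]]]'
cat >> h.py <<'E'
def to(x,y,z=None):
    o=observe();R=np.array(o["tool_rot"]);p=np.array(o["position"])
    d=R.T@(np.array([x,y,p[2] if z is None else z])-p)
    print("t",o["time_s"],"pos",p.round(4),"yaw_y",np.degrees(np.arctan2(R[1,1],R[0,1])).round(2),"tool delta mm",(d*1000).round(1),"units",(d/.04).round(2),"q",np.round(o["q"],0),"F",np.round(o["ft_force"],1),"w",round(o["grip_width"],4),round(o["gripper_force"],1))
E
python3 -c "
from h import *
to(.569,.080)"
```

```text
time_s: 1.6
position: [0.1492, 0.5293, 0.2313]
tool_rot: [[-0.561, 0.828, 0.0], [0.828, 0.561, 0.0], [0.0, 0.0, -1.0]]
ft_force: [-0.4, 0.1, -0.1]
grip_width: 0.0851
gripper_force: 0.0
time_s: 2.6
position: [0.1493, 0.5293, 0.2313]
tool_rot: [[0.103, 0.995, 0.0], [0.995, -0.103, -0.0], [-0.0, 0.0, -1.0]]
ft_force: [-0.6, 0.6, 0.5]
grip_width: 0.0855
gripper_force: 0.0
t 2.6 pos [0.1493 0.5293 0.2313] yaw_y -5.91 tool delta mm [-403.7  463.8    0. ] units [-10.09  11.59   0.  ] q [62. 22. 74. -0. 84. 68.] F [-0.6  0.6  0.5] w 0.0855 0.0
```

```bash
python3 -m pendant '[[[-0.63,0.73,0],[0,0,0]],[[-0.63,0.73,0],[0,0,0]],[[-0.63,0.73,0],[0,0,0]],[[-0.63,0.73,0],[0,0,0]],[[-0.63,0.73,0],[0,0,0]],[[-0.63,0.73,0],[0,0,0]],[[-0.63,0.73,0],[0,0,0]],[[-0.63,0.73,0],[0,0,0]]]'
python3 -m pendant '[[[-0.63,0.73,0],[0,0,0]],[[-0.63,0.73,0],[0,0,0]],[[-0.63,0.73,0],[0,0,0]],[[-0.63,0.73,0],[0,0,0]],[[-0.63,0.73,0],[0,0,0]],[[-0.63,0.73,0],[0,0,0]],[[0,0,0],[0,0,0]],[[0,0,0],[0,0,0]]]'
python3 - <<'E'
from h import *
im=get_image("wrist");cv2.imwrite("pics/w1.png",im["img"]);W=cloud(im)
m=(np.hypot(W[...,0]-.569,W[...,1]-.08)<.05)&(W[...,2]>.084)&(W[...,2]<.1)
if m.sum()>20: print(m.sum(),cv2.minEnclosingCircle((W[m][:,:2]*1000).astype(np.float32)),W[m].mean(0))
for d in landmark_of("wrist","jar"):print(d["conf"],d["point"])
to(.569,.080)
E
```

```text
time_s: 3.6
position: [0.3623, 0.3044, 0.2315]
tool_rot: [[0.1, 0.995, 0.0], [0.995, -0.1, 0.0], [0.0, 0.0, -1.0]]
ft_force: [0.5, 0.8, 0.1]
grip_width: 0.0853
gripper_force: 0.0
time_s: 4.6
position: [0.5202, 0.1378, 0.2313]
tool_rot: [[0.1, 0.995, -0.001], [0.995, -0.1, 0.0], [0.0, -0.001, -1.0]]
ft_force: [-0.5, 0.3, -0.0]
grip_width: 0.0854
gripper_force: 0.0
2924 ((565.7883911132812, 77.83834075927734), 29.393966674804688) [0.56572698 0.07946754 0.08853565]
0.78 [0.6881, 0.2893, 0.0017]
0.77 [0.3426, 0.0361, -0.0056]
0.66 [0.7295, 0.1688, 0.0034]
0.62 [0.5644, 0.0797, -0.0002]
0.62 [0.3862, 0.2016, -0.0006]
t 4.7 pos [0.52   0.1382 0.2315] yaw_y -5.68 tool delta mm [-53.1  54.5  -0. ] units [-1.33  1.36 -0.  ] q [ 2. 21. 76.  0. 83.  8.] F [-0.1  0.4  0.1] w 0.0852 0.0
```

View pics/w1.png

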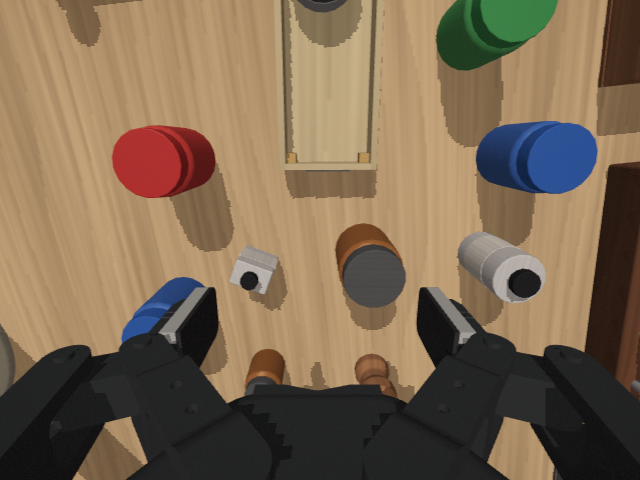

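Wrist view: the open jaws at (190,330) and (445,320) lie to either side of the jar, whose lid is at (372,275); the box is empty below its tin. Next I centre over the jar, lower to above its lid and measure where the fingertips really are.

```bash
python3 -m pendant '[[[-0.68,0.65,0],[0,0,0]],[[-0.67,0.64,0],[0,0,0]],[[0,0,0.7],[0,0,0]],[[0,0,0.7],[0,0,0]],[[0,0,0.7],[0,0,0]],[[0,0,0.7],[0,0,0]],[[0,0,0],[0,0,0]]]'
python3 - <<'E'
from h import *
im=get_image("wrist");W=cloud(im);o=observe();p=np.array(o["position"]);R=np.array(o["tool_rot"])
L=(W-p)@R
m=(abs(L[...,1])>.035)&(abs(L[...,1])<.065)&(abs(L[...,0])<.02)&(L[...,2]>-.06)&(L[...,2]<.04)
print("finger tool z pct",np.percentile(L[m][:,2],[1,50,95,99,100]).round(4), m.sum())
for s in(-1,1):
    q=L[m&(L[...,1]*s>0)];print(s,np.abs(q[:,1]).min(),np.abs(q[:,1]).max(),q[:,0].min(),q[:,0].max(),q[:,2].max())
m=(np.hypot(W[...,0]-.566,W[...,1]-.08)<.045)&(W[...,2]>.084)&(W[...,2]<.1)
print(m.sum(),cv2.minEnclosingCircle((W[m][:,:2]*1000).astype(np.float32)))
to(.566,.0795)
E
```

```text
time_s: 5.58
position: [0.5653, 0.0793, 0.1181]
tool_rot: [[0.099, 0.995, -0.004], [0.995, -0.099, 0.0], [-0.0, -0.004, -1.0]]
ft_force: [1.0, 0.2, 0.2]
grip_width: 0.0853
gripper_force: 0.0
finger tool z pct [-0.0598 -0.0398 -0.0159 -0.0119 -0.0096] 9158
-1 0.04044604323720962 0.0649802580728484 -0.01291993381677969 0.012918940023069767 -0.009609009727308895
1 0.03709922568359872 0.06497453797627144 -0.013749992944205706 0.013061865186193336 -0.009904365549182755
8135 ((565.7232666015625, 78.01708221435547), 29.031139373779297)
t 5.625 pos [0.5663 0.0792 0.1196] yaw_y -5.69 tool delta mm [ 0.3 -0.3  0. ] units [ 0.01 -0.01  0.  ] q [-4. 30. 81.  0. 70.  2.] F [0.5 0.5 1.2] w 0.0853 0.0
```

TCP is the closed tip (open tips sit ~12 mm back), so I go down to TCP z≈0.036 and grip.

```bash
python3 -m pendant '[[[0,0,0.55],[0,0,0]],[[0,0,0.55],[0,0,0]],[[0,0,0.55],[0,0,0]],[[0,0,0.44],[0,0,0]],[[0,0,0],[0,0,0]]]'
python3 -m pendant '[[[0,0,0],[0,0,0]],[[0,0,0],[0,0,0]],[[0,0,0],[0,0,0]],[[0,0,0],[0,0,0]],[[0,0,0],[0,0,0]],[[0,0,0],[0,0,0]]]' 0 60
python3 - <<'E'
from h import *
im=get_image("wrist");W=cloud(im);o=observe();p=np.array(o["position"]);R=np.array(o["tool_rot"])
L=(W-p)@R
m=(abs(L[...,1])>.033)&(abs(L[...,1])<.05)&(abs(L[...,0])<.013)&(L[...,2]>-.06)&(W[...,2]>.02)
print("tip",np.percentile(L[m][:,2],[50,95,99,100]).round(4))
m=(np.hypot(W[...,0]-.566,W[...,1]-.08)<.045)&(W[...,2]>.084)&(W[...,2]<.1)&(abs(L[...,1])<.031)
print(m.sum(),cv2.minEnclosingCircle((W[m][:,:2]*1000).astype(np.float32)))
to(.566,.0795)
E
```

```text
time_s: 6.25
position: [0.5667, 0.0788, 0.0363]
tool_rot: [[0.1, 0.995, 0.0], [0.995, -0.1, 0.0], [0.0, 0.0, -1.0]]
ft_force: [-0.3, 0.8, -0.1]
grip_width: 0.0852
gripper_force: 0.0
time_s: 7.0
position: [0.5673, 0.0786, 0.0378]
tool_rot: [[0.1, 0.995, 0.003], [0.995, -0.1, -0.0], [0.0, 0.003, -1.0]]
ft_force: [-3.5, 0.3, 8.2]
grip_width: 0.0624
gripper_force: 65.1
tip [-0.0546 -0.0184 -0.0114 -0.008 ]
16980 ((567.9119262695312, 85.7545166015625), 31.22051429748535)
t 7.05 pos [0.5673 0.0786 0.0378] yaw_y -5.73 tool delta mm [ 0.8 -1.4 -0. ] units [ 0.02 -0.03 -0.  ] q [-4. 36. 86.  0. 58.  2.] F [-3.2  1.3  8.7] w 0.0622 65.1
```

```bash
python3 -m pendant '[[[0,0,-0.3],[0,0,0]],[[0,0,-0.65],[0,0,0]],[[0,0,-0.65],[0,0,0]],[[0,0,0],[0,0,0]]]'
python3 -m pendant '[[[0.5,-0.1,0],[0,0,0]],[[0.75,-0.15,0],[0,0,0]],[[0.75,-0.15,0],[0,0,0]],[[0.75,-0.15,0],[0,0,0]],[[0.75,-0.15,0],[0,0,0]],[[0.75,-0.15,0],[0,0,0]],[[0.5,-0.1,0],[0,0,0]],[[0.25,-0.05,0],[0,0,0]]]'
python3 -m pendant '[[[0,0,0],[0,0,0]],[[0,0,0],[0,0,0]]]'
python3 - <<'E'
from h import *
im=get_image("wrist");cv2.imwrite("pics/w2.png",im["img"]);W=cloud(im);o=observe();p=np.array(o["position"]);R=np.array(o["tool_rot"])
L=(W-p)@R
m=(abs(L[...,0])<.045)&(abs(L[...,1])<.027)&(W[...,2]>.14)&(W[...,2]<.158)
print("lid in tool xy", L[m][:,:2].min(0),L[m][:,:2].max(0),W[m][:,2].mean())
C=np.array([.548,.2943]);d=np.array([.0985,.995])
# rim of the box seen by wrist
m=(W[...,2]>.034)&(W[...,2]<.042);B=(W[...,:2]-C)@np.array([[.995,.0985],[-.0985,.995]])
m&=(abs(B[...,0])<.06)&(abs(B[...,1])<.13);b=B[m];print("rim x",np.percentile(b[:,0],[.5,99.5]),"y",np.percentile(b[:,1],[.5,99.5]))
t=get_image("top");T=cloud(t);m=(np.hypot(T[...,0]-p[0],T[...,1]-p[1])<.2)
to(.5467,.2814)
E
```

```text
time_s: 7.55
position: [0.5675, 0.0785, 0.1018]
tool_rot: [[0.1, 0.995, 0.004], [0.995, -0.1, -0.0], [0.0, 0.004, -1.0]]
ft_force: [0.1, 0.4, -4.2]
grip_width: 0.0624
gripper_force: 67.0
time_s: 8.55
position: [0.5462, 0.2827, 0.099]
tool_rot: [[0.099, 0.995, -0.001], [0.995, -0.099, -0.0], [-0.001, -0.001, -1.0]]
ft_force: [0.0, -0.0, -3.7]
grip_width: 0.0622
gripper_force: 66.9
time_s: 8.8
position: [0.547, 0.2807, 0.0996]
tool_rot: [[0.101, 0.995, -0.0], [0.995, -0.101, -0.0], [-0.0, -0.0, -1.0]]
ft_force: [-0.6, -0.4, -3.0]
grip_width: 0.0623
gripper_force: 66.9
lid in tool xy [-0.01337968 -0.02699637] [0.02867242 0.02698441] 0.1499034054869534
rim x [-0.05075166  0.04481413] y [-0.0283419   0.11295346]
t 8.9 pos [0.547  0.2807 0.0997] yaw_y -5.81 tool delta mm [ 0.7 -0.4 -0. ] units [ 0.02 -0.01 -0.  ] q [16. 35. 75. -0. 71. 22.] F [-0.4 -0.1 -3.7] w 0.0624 66.9
```

View pics/w2.png

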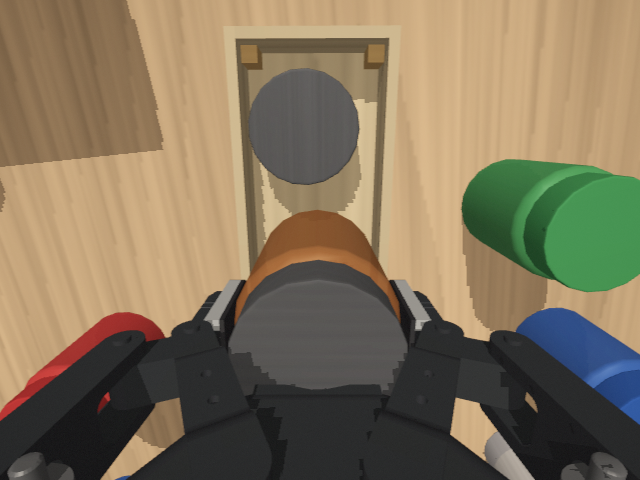

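Jar centred in the jaws (lid edge +28.7 mm), tin at (305,125) clear ahead of it, jar between the walls. The wrist view puts the box about 2.5 mm further to −x/−y, so I shift by that and lower.

```bash
python3 -m pendant '[[[-0.05,-0.06,0],[0,0,0]],[[0,0,0.35],[0,0,0]],[[0,0,0.35],[0,0,0]],[[0,0,0.35],[0,0,0]],[[0,0,0.23],[0,0,0]],[[0,0,0],[0,0,0]]]'
python3 -m pendant '[[[0,0,0.03],[0,0,0]],[[0,0,0.03],[0,0,0]],[[0,0,0],[0,0,0]]]'
```

```text
time_s: 9.65
position: [0.5439, 0.2797, 0.0476]
tool_rot: [[0.1, 0.995, -0.002], [0.995, -0.1, -0.0], [-0.001, -0.002, -1.0]]
ft_force: [-0.8, -0.2, -3.1]
grip_width: 0.0618
gripper_force: 66.9
time_s: 10.02
position: [0.5443, 0.2798, 0.0463]
tool_rot: [[0.1, 0.995, 0.0], [0.995, -0.1, 0.0], [0.0, 0.0, -1.0]]
ft_force: [0.3, -0.6, -3.1]
grip_width: 0.0624
gripper_force: 66.9
```

```bash
python3 -m pendant '[[[0,0,0.03],[0,0,0]],[[0,0,0.03],[0,0,0]],[[0,0,0],[0,0,0]]]'
python3 -m pendant '[[[0,0,0.02],[0,0,0]],[[0,0,0],[0,0,0]]]'
```

```text
time_s: 10.4
position: [0.5443, 0.2798, 0.044]
tool_rot: [[0.1, 0.995, 0.0], [0.995, -0.1, 0.0], [0.0, 0.0, -1.0]]
ft_force: [-0.8, -0.2, -2.3]
grip_width: 0.0623
gripper_force: 67.0
time_s: 10.65
position: [0.5443, 0.2798, 0.0439]
tool_rot: [[0.1, 0.995, 0.001], [0.995, -0.1, 0.0], [0.0, 0.001, -1.0]]
ft_force: [-4.1, -0.2, 6.6]
grip_width: 0.0625
gripper_force: 67.9
```

```bash
python3 -m pendant '[[[0,0,0],[0,0,0]],[[0,0,0],[0,0,0]],[[0,0,0],[0,0,0]],[[0,0,0],[0,0,0]]]' 1
python3 -m pendant '[[[0,0,-0.4],[0,0,0]],[[0,0,-0.8],[0,0,0]],[[0,0,-0.9],[0,0,0]],[[0,0,-0.9],[0,0,0]],[[0,0,-0.6],[0,0,0]]]'
python3 -m pendant '[[[-0.83,0.46,0],[0,0,0]],[[-0.83,0.46,0],[0,0,0]],[[-0.83,0.46,0],[0,0,0]],[[-0.83,0.46,0],[0,0,0]],[[-0.83,0.46,0],[0,0,0]],[[-0.83,0.46,0],[0,0,0]],[[-0.83,0.46,0],[0,0,0]],[[0,0,0],[0,0,-0.57]]]'
python3 - <<'E'
from h import *
im=get_image("wrist");cv2.imwrite("pics/w3.png",im["img"]);W=cloud(im)
m=(np.hypot(W[...,0]-.694,W[...,1]+.069)<.045)&(W[...,2]>.078)&(W[...,2]<.089);print(m.sum(),cv2.minAreaRect((W[m][:,:2]*1000).astype(np.float32)))
m=(np.hypot(W[...,0]-.694,W[...,1]+.069)<.045)&(W[...,2]>.091)&(W[...,2]<.1);print(m.sum(),cv2.minEnclosingCircle((W[m][:,:2]*1000).astype(np.float32)))
to(.694,-.069,.12)
E
```

```text
time_s: 11.15
position: [0.5443, 0.2798, 0.0429]
tool_rot: [[0.1, 0.995, 0.0], [0.995, -0.1, 0.0], [0.0, 0.0, -1.0]]
ft_force: [0.2, 0.2, -0.2]
grip_width: 0.0848
gripper_force: 0.0
time_s: 11.78
position: [0.5445, 0.2799, 0.1901]
tool_rot: [[0.1, 0.995, 0.003], [0.995, -0.1, 0.001], [0.001, 0.003, -1.0]]
ft_force: [0.0, 0.6, 0.1]
grip_width: 0.0855
gripper_force: 0.0
time_s: 12.78
position: [0.6499, 0.033, 0.1878]
tool_rot: [[0.053, 0.999, 0.001], [0.999, -0.053, -0.001], [-0.0, 0.001, -1.0]]
ft_force: [-0.8, 1.3, 0.1]
grip_width: 0.0859
gripper_force: 0.0
2296 ((694.8698120117188, -69.2931900024414), (53.96811294555664, 46.63545227050781), 1.1498193740844727)
741 ((694.9402465820312, -69.62010192871094), 13.33962631225586)
t 12.825 pos [0.6495 0.0342 0.1879] yaw_y -2.81 tool delta mm [-100.9   49.5   67.9] units [-2.52  1.24  1.7 ] q [-7. 34. 61. -0. 85. -5.] F [ 0.2  0.5 -0.5] w 0.0852 0.0
```

View pics/w3.png

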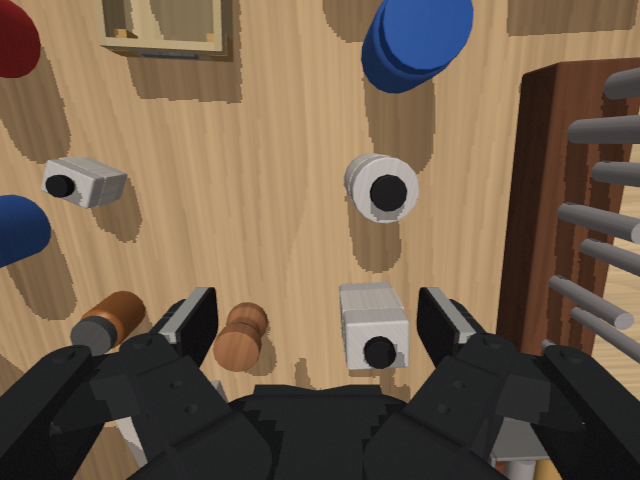

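The large can is at (375,340) between the jaws, square to them, with the round can at (385,190) and the wooden pawn (240,335) clear of the fingers. I turn to its yaw, centre on it and lower.

```bash
python3 -m pendant '[[[0,0,0],[0,0,-0.68]],[[-0.87,0.37,0],[0,0,0]],[[-0.87,0.37,0],[0,0,0]],[[-0.86,0.37,0],[0,0,0]],[[0,0,0.8],[0,0,0]],[[0,0,0.8],[0,0,0]],[[0,0,0],[0,0,0]]]'
python3 - <<'E'
from h import *
im=get_image("wrist");W=cloud(im)
m=(np.hypot(W[...,0]-.694,W[...,1]+.069)<.04)&(W[...,2]>.078)&(W[...,2]<.089);print(m.sum(),cv2.minAreaRect((W[m][:,:2]*1000).astype(np.float32)))
m=(np.hypot(W[...,0]-.694,W[...,1]+.069)<.04)&(W[...,2]>.091)&(W[...,2]<.1);print(m.sum(),cv2.minEnclosingCircle((W[m][:,:2]*1000).astype(np.float32)))
to(.6948,-.0694,.037)
E
```

```text
time_s: 13.7
position: [0.6934, -0.0674, 0.1215]
tool_rot: [[-0.009, 1.0, -0.004], [1.0, 0.009, 0.001], [0.001, -0.004, -1.0]]
ft_force: [-0.2, -0.3, 0.9]
grip_width: 0.0857
gripper_force: 0.0
5179 ((694.9791870117188, -69.23646545410156), (54.046295166015625, 45.69206619262695), 0.5600066184997559)
1676 ((694.8787841796875, -69.65015411376953), 13.000061988830566)
t 13.75 pos [ 0.6944 -0.0676  0.1236] yaw_y 0.51 tool delta mm [-1.8  0.5 86.6] units [-0.05  0.01  2.16] q [-15.  41.  57.   0.  82. -16.] F [-0.  -0.4  0.9] w 0.0852 0.0
```

```bash
python3 -m pendant '[[[-0.05,0.02,0.3],[0,0,0]],[[0,0,0.55],[0,0,0]],[[0,0,0.55],[0,0,0]],[[0,0,0.5],[0,0,0]],[[0,0,0.26],[0,0,0]],[[0,0,0],[0,0,0]],[[0,0,0],[0,0,0]]]'
python3 -m pendant '[[[0,0,0],[0,0,0]],[[0,0,0],[0,0,0]],[[0,0,0],[0,0,0]],[[0,0,0],[0,0,0]],[[0,0,0],[0,0,0]],[[0,0,0],[0,0,0]]]' 0 60
python3 -m pendant '[[[0,0,-0.3],[0,0,0]],[[0,0,-0.65],[0,0,0]],[[0,0,-0.75],[0,0,0]],[[0,0,-0.75],[0,0,0]],[[0,0,-0.3],[0,0,0]],[[0,0,0],[0,0,0]],[[0,0,0],[0,0,0]]]'
```

```text
time_s: 14.62
position: [0.6958, -0.0701, 0.0376]
tool_rot: [[-0.009, 1.0, 0.002], [1.0, 0.009, -0.001], [-0.001, 0.002, -1.0]]
ft_force: [-0.3, -0.4, -0.3]
grip_width: 0.0852
gripper_force: 0.0
time_s: 15.38
position: [0.6956, -0.0701, 0.0373]
tool_rot: [[-0.009, 1.0, 0.001], [1.0, 0.009, -0.0], [-0.0, 0.001, -1.0]]
ft_force: [0.6, 0.6, 5.4]
grip_width: 0.0535
gripper_force: 64.3
time_s: 16.25
position: [0.6946, -0.0698, 0.1448]
tool_rot: [[-0.009, 1.0, -0.003], [1.0, 0.009, 0.001], [0.001, -0.003, -1.0]]
ft_force: [-0.1, -0.4, -4.3]
grip_width: 0.0537
gripper_force: 63.7
```

```bash
python3 -m pendant '[[[0.5,-0.27,0],[0,0,0]],[[1,-0.54,0],[0,0,0]],[[1,-0.54,0],[0,0,0]],[[1,-0.54,0],[0,0,0]],[[1,-0.54,0],[0,0,0]],[[1,-0.54,0],[0,0,0]],[[1,-0.54,0],[0,0,0]],[[0.66,-0.35,0],[0,0,0]]]'
python3 -m pendant '[[[0,0,0],[0,0,0.6]],[[0,0,0],[0,0,0.64]],[[0,0,0],[0,0,0]],[[0,0,0],[0,0,0]]]'
python3 - <<'E'
from h import *
im=get_image("wrist");cv2.imwrite("pics/w4.png",im["img"]);W=cloud(im)
C=np.array([.5453,.2916]);B=(W[...,:2]-C)@np.array([[.995,.0985],[-.0985,.995]])
m=(W[...,2]>.034)&(W[...,2]<.042)&(abs(B[...,0])<.06)&(abs(B[...,1])<.13);b=B[m]
print("rim x",np.percentile(b[:,0],[.5,99.5]),"y",np.percentile(b[:,1],[.5,99.5]))
m=(W[...,2]>.09)&(W[...,2]<.1)&(abs(B[...,0])<.06)&(abs(B[...,1])<.08);print("lid box frame",m.sum(),cv2.minEnclosingCircle((B[m]*1000).astype(np.float32)))
o=observe();L=(W-np.array(o["position"]))@np.array(o["tool_rot"])
m=(abs(L[...,0])<.04)&(abs(L[...,1])<.024)&(W[...,2]>.185)&(W[...,2]<.197);print("can top tool x",np.percentile(L[m][:,0],[.5,99.5]),W[m][:,2].mean())
to(.5377,.2150,.045)
t=get_image("top");T=cloud(t);C=np.array([.548,.2943]);B=(T[...,:2]-C)@np.array([[.995,.0985],[-.0985,.995]])
m=(T[...,2]>.09)&(T[...,2]<.1)&(abs(B[...,0])<.06)&(abs(B[...,1])<.04);print("top: lid box frame",m.sum(),(B[m].mean(0)*1000) if m.any() else 0)
E
```

```text
time_s: 17.25
position: [0.5367, 0.2166, 0.1455]
tool_rot: [[-0.01, 1.0, -0.002], [1.0, 0.01, -0.0], [-0.0, -0.002, -1.0]]
ft_force: [0.6, 0.2, -3.5]
grip_width: 0.0537
gripper_force: 64.0
time_s: 17.75
position: [0.5382, 0.2149, 0.146]
tool_rot: [[0.098, 0.995, -0.001], [0.995, -0.098, -0.0], [-0.0, -0.001, -1.0]]
ft_force: [0.3, 0.7, -3.7]
grip_width: 0.0532
gripper_force: 64.1
rim x [-0.04834849  0.04738223] y [-0.07918781  0.07745638]
lid box frame 8535 ((-0.8853856325149536, -12.697047233581543), 28.988801956176758)
can top tool x [-0.01343163  0.02335499] 0.19110619935718073
t 17.8 pos [0.5382 0.215  0.1461] yaw_y -5.66 tool delta mm [  0.   -0.5 101.1] units [ 0.   -0.01  2.53] q [10. 29. 77.  0. 74. 16.] F [-0.1 -0.6 -3. ] w 0.0532 64.1
top: lid box frame 22 [-26.64128938 -11.38619203]
```

View pics/w4.png

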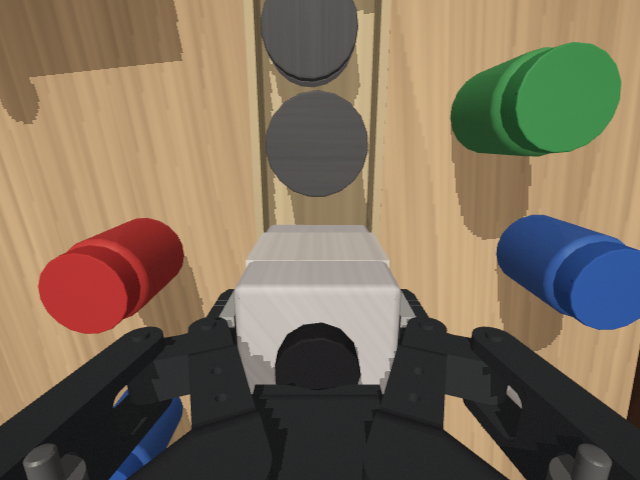

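The can hangs square over the empty end at (318,300), between the walls (245…385), with the jar standing at (317,143) and a clear gap. Lowering.

```bash
python3 -m pendant '[[[0,0,0.3],[0,0,0]],[[0,0,0.55],[0,0,0]],[[0,0,0.55],[0,0,0]],[[0,0,0.55],[0,0,0]],[[0,0,0.35],[0,0,0]],[[0,0,0.13],[0,0,0]],[[0,0,0],[0,0,0]],[[0,0,0],[0,0,0]]]'
python3 -m pendant '[[[0,0,0.03],[0,0,0]],[[0,0,0.03],[0,0,0]],[[0,0,0],[0,0,0]],[[0,0,0],[0,0,0]]]'
```

```text
time_s: 18.85
position: [0.5387, 0.2151, 0.05]
tool_rot: [[0.099, 0.995, 0.001], [0.995, -0.099, 0.0], [0.0, 0.001, -1.0]]
ft_force: [0.9, -0.4, -3.1]
grip_width: 0.0534
gripper_force: 64.0
time_s: 19.35
position: [0.5384, 0.215, 0.047]
tool_rot: [[0.099, 0.995, 0.0], [0.995, -0.099, -0.0], [-0.0, 0.0, -1.0]]
ft_force: [-0.1, 0.2, -3.0]
grip_width: 0.0534
gripper_force: 64.0
```

```bash
python3 -m pendant '[[[0,0,0.03],[0,0,0]],[[0,0,0.03],[0,0,0]],[[0,0,0],[0,0,0]]]'
python3 -m pendant '[[[0,0,0.02],[0,0,0]],[[0,0,0],[0,0,0]]]'
```

```text
time_s: 19.73
position: [0.5383, 0.215, 0.0444]
tool_rot: [[0.099, 0.995, -0.0], [0.995, -0.099, -0.0], [-0.0, -0.0, -1.0]]
ft_force: [-0.2, -0.5, -2.3]
grip_width: 0.0533
gripper_force: 64.0
time_s: 19.98
position: [0.5383, 0.215, 0.0437]
tool_rot: [[0.099, 0.995, -0.0], [0.995, -0.099, -0.0], [-0.0, -0.0, -1.0]]
ft_force: [0.1, -0.0, -3.3]
grip_width: 0.0532
gripper_force: 64.0
```

```bash
python3 -m pendant '[[[0,0,0.02],[0,0,0]],[[0,0,0],[0,0,0]],[[0,0,0],[0,0,0]]]'
python3 -m pendant '[[[0,0,0.02],[0,0,0]],[[0,0,0],[0,0,0]]]'
```

```text
time_s: 20.35
position: [0.5384, 0.2151, 0.0433]
tool_rot: [[0.099, 0.995, 0.0], [0.995, -0.099, 0.0], [0.0, 0.0, -1.0]]
ft_force: [-0.6, -0.5, 2.0]
grip_width: 0.0534
gripper_force: 64.3
time_s: 20.6
position: [0.5384, 0.2151, 0.0432]
tool_rot: [[0.099, 0.995, 0.001], [0.995, -0.099, 0.0], [0.0, 0.001, -1.0]]
ft_force: [-3.4, -0.8, 10.9]
grip_width: 0.0533
gripper_force: 65.4
```

The can is on the floor (10.9 N contact), so I release, rise and back away, then check.

```bash
python3 -m pendant '[[[0,0,0],[0,0,0]],[[0,0,0],[0,0,0]],[[0,0,0],[0,0,0]],[[0,0,0],[0,0,0]]]' 1
python3 -m pendant '[[[0,0,-0.4],[0,0,0]],[[0,0,-0.8],[0,0,0]],[[0,0,-0.9],[0,0,0]],[[0,0,-0.9],[0,0,0]],[[0,0,-0.8],[0,0,0]],[[0,0,-0.4],[0,0,0]]]'
python3 -m pendant '[[[-0.8,0,-0.2],[0,0,0]],[[-0.8,0,0],[0,0,0]],[[-0.8,0,0],[0,0,0]],[[-0.8,0,0],[0,0,0]],[[-0.6,0,0],[0,0,0]],[[0,0,0],[0,0,0]],[[0,0,0],[0,0,0]]]'
python3 - <<'E'
from h import *
im=get_image("top");W=cloud(im)
C=np.array([.548,.2943]);B=(W[...,:2]-C)@np.array([[.995,.0985],[-.0985,.995]])
for n,a,b,y0,y1 in [("jar lid",.091,.105,-.05,.03),("can top",.084,.096,-.11,-.048),("cap",.098,.108,-.11,-.048),("tin",.034,.046,.032,.1)]:
    m=(W[...,2]>a)&(W[...,2]<b)&(abs(B[...,0])<.036)&(B[...,1]>y0)&(B[...,1]<y1)
    print(n,m.sum(),B[m].mean(0).round(4) if m.any() else 0,W[m][:,2].min() if m.any() else 0,W[m][:,2].max() if m.any() else 0)
cv2.imwrite("pics/end.png",cv2.resize(im["img"][140:320,120:400],None,fx=2.8,fy=2.8))
E
```

```text
time_s: 21.1
position: [0.5384, 0.2151, 0.042]
tool_rot: [[0.099, 0.995, -0.0], [0.995, -0.099, -0.0], [-0.0, -0.0, -1.0]]
ft_force: [0.1, -0.4, -0.6]
grip_width: 0.0855
gripper_force: 0.0
time_s: 21.85
position: [0.5386, 0.2152, 0.2133]
tool_rot: [[0.099, 0.995, 0.004], [0.995, -0.099, 0.001], [0.001, 0.004, -1.0]]
ft_force: [0.2, 0.1, -0.6]
grip_width: 0.0854
gripper_force: 0.0
time_s: 22.72
position: [0.5233, 0.0644, 0.2187]
tool_rot: [[0.099, 0.995, 0.001], [0.995, -0.099, 0.0], [0.0, 0.001, -1.0]]
ft_force: [-0.9, -0.3, -0.8]
grip_width: 0.0854
gripper_force: 0.0
jar lid 663 [-0.0006 -0.0139] 0.09105367981171231 0.09995953095213406
can top 235 [-0.0001 -0.0651] 0.08482797387980534 0.09587675066621615
cap 97 [ 0.0004 -0.0742] 0.09806453324178943 0.10455537399845216
tin 739 [-0.0053  0.0619] 0.03420991924565031 0.044504091092839926
```

View pics/end.png

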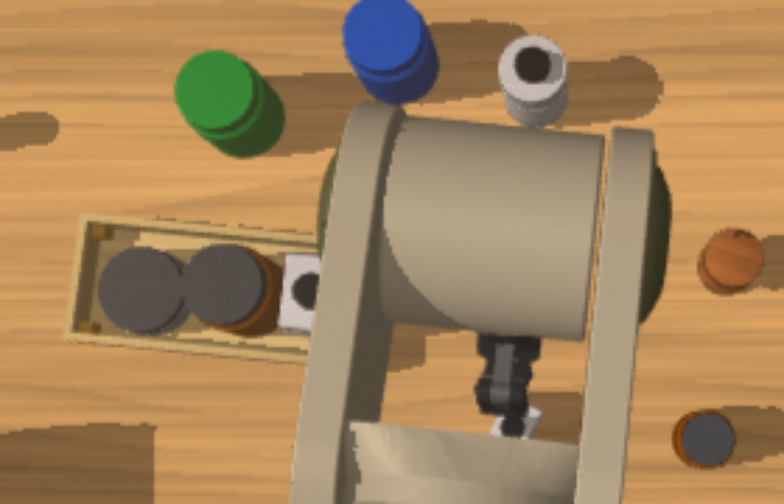

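The top view shows tin, jar and can in line in the box (crop (143,290), (225,285), (305,290)), with the arm hiding the can's far side. I check the can's level and heights from the wrist camera.

```bash
python3 - <<'E'
from h import *
im=get_image("wrist");W=cloud(im)
C=np.array([.5453,.2916]);B=(W[...,:2]-C)@np.array([[.995,.0985],[-.0985,.995]])
for n,a,b,y0,y1 in [("jar lid",.091,.105,-.05,.03),("can top",.084,.096,-.108,-.048),("cap",.099,.108,-.11,-.048)]:
    m=(W[...,2]>a)&(W[...,2]<b)&(abs(B[...,0])<.034)&(B[...,1]>y0)&(B[...,1]<y1)
    P=W[m];A=np.c_[P[:,:2]-P[:,:2].mean(0),np.ones(len(P))];print(n,m.sum(),B[m].min(0).round(3),B[m].max(0).round(3),"slope,z",np.linalg.lstsq(A,P[:,2],rcond=None)[0].round(3))
m=(W[...,2]>.034)&(W[...,2]<.042)&(abs(B[...,0])<.06)&(abs(B[...,1])<.13);print("rim y min",np.percentile(B[m][:,1],.5))
cv2.imwrite("pics/w5.png",im["img"])
E
```

```text
<stdin>:6: RuntimeWarning: Mean of empty slice.
  ret = um.true_divide(
Traceback (most recent call last):
ValueError: zero-size array to reduction operation minimum which has no identity
```

```bash
python3 -m pendant '[[[0.8,0,-0.7],[0,0,0]],[[0.8,0,-0.7],[0,0,0]],[[0,0,0],[0,0,0]],[[0,0,0],[0,0,0]]]' | head -2
python3 - <<'E'
from h import *
im=get_image("wrist");W=cloud(im);cv2.imwrite("pics/w5.png",im["img"])
C=np.array([.5453,.2916]);B=(W[...,:2]-C)@np.array([[.995,.0985],[-.0985,.995]])
for n,a,b,y0,y1 in [("jar lid",.091,.105,-.05,.03),("can top",.084,.096,-.108,-.048),("cap",.099,.108,-.11,-.048)]:
    m=(W[...,2]>a)&(W[...,2]<b)&(abs(B[...,0])<.034)&(B[...,1]>y0)&(B[...,1]<y1)
    P=W[m]
    if len(P)>20:
        A=np.c_[P[:,:2]-P[:,:2].mean(0),np.ones(len(P))];print(n,m.sum(),B[m].min(0).round(3),B[m].max(0).round(3),"slope,z",np.linalg.lstsq(A,P[:,2],rcond=None)[0].round(3))
E
```

```text
time_s: 23.32
position: [0.5292, 0.1275, 0.2732]
jar lid 3983 [-0.03  -0.041] [0.028 0.015] slope,z [-0.     0.004  0.095]
can top 2316 [-0.027 -0.099] [ 0.027 -0.054] slope,z [0.    0.002 0.089]
cap 669 [-0.012 -0.09 ] [ 0.013 -0.064] slope,z [-0.003  0.005  0.101]
```

View pics/w5.png

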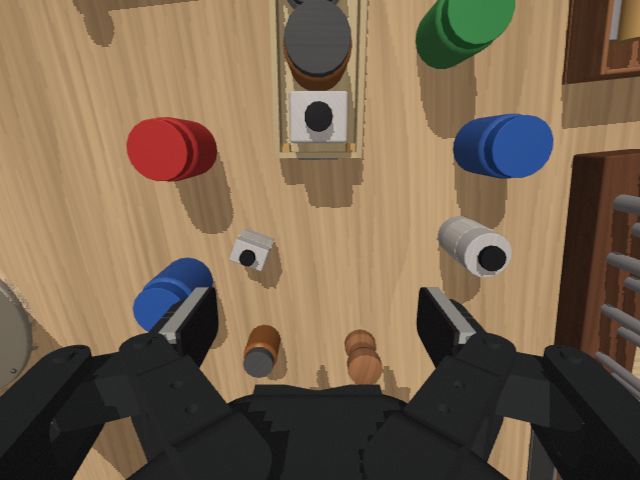

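Can at (318,117) and jar at (317,40) both stand level inside the box at floor height (tops at 89/101 and 95 mm), and the decoys are untouched. Handing in.

```bash
python3 -c "
from rig import *
print(close_job())"
```

```text
the job is handed in; nothing more can be done
None
```

The large amber jar and the large rectangular can now stand upright on the kit box floor next to the tin, set down gently; I handed the job in at about 23 s, and no verdict was shown.

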